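Stand the hardener bottle back and press its label holder onto the shelf lip

ROBOT

A 6-joint arm with a two-finger parallel gripper is mounted at the origin on the work surface. World frame = base frame: x ahead of the robot, y to its left, z up, the work surface at z = 0. Lengths are in m, angles in rad, forces in N, time in s.
With the tool pointing down it reaches from about 0.35 to 0.95 m from the base axis. Payload 17.4 kg.
Tool frame: the origin (TCP) lies between the finger pads; the fingertips stand 14 mm ahead of it and the grasp point (between the pads) lies 5 mm behind it (ctrl.tips_ahead is the distance from the TCP to the fingertips, in m); z points along the fingers, y is the line along which they close (so a half turn about z gives the same grasp; the last joint's range is limited). The gripper opens to 93 mm and grips with 3 to 60 N. Pads are 15 mm wide; open, the fingers measure 128 mm over their backs; the gripper's body (75 mm by 188 mm) begins 65 mm behind the grasp point.
Start: joints at [1.302, 0.116, 1.442, -0, 1.584, -0.038], TCP at [0.154, 0.657, 0.233] pointing down, gripper open.
Joint ranges: [-2.83, 2.83], [-0.83, 2.19], [0.07, 2.5], [-1.14, 4.28], [0.01, 3], [-2.97, 2.97]. Speed limits (rad/s): [1.89, 1.89, 2.22, 3.14, 3.14, 3.14].

INTERFACE

Orientations are given as a unit quaternion [w, x, y, z].
In Python, from rig import ctrl, imaging, order gives the robot as it stands. The module is installed in compiled form; this text tells all that it offers.
- The arm moves only by the shell command python3 -m creep 'ROWS' [FORCE]. ROWS is JSON, a list of rows, each a list of 3 entries, a list of its own where there are three numbers: the turn, a rotation vector about the tool's x, y, z in degrees, then the shift along the tool's x, y, z in mm, then the opening, from 0 (shut) to 1 (fully open). In form: [[[ax, ay, az], [dx, dy, dz], jaw], ...]. A call has 1 to 10 rows; each row shifts and turns the commanded pose from where the row before left it, along the tool's axes as they then stand; what a row does not reach is not made up. A row lasts 1/12 s, in which the tool goes at most 41.7 mm and 7.16 degrees, less where a joint would pass 70% of its speed; a pose out of reach is approached as far as the arm can. A call is refused whole if a number of a shift passes 41.7 or a number of a turn 7.16, either way. A call with a gripper value outside its range is refused whole. The fingers move at their own pace and stop on an object; FORCE is the grip in N (left out, the last holds). Time passes only in rows, so rows that do not move let the fingers close. It gives the time, the measured TCP pose, the force, the opening and the grip force at its end, in the units of the state.
- ctrl.observe(): the state, without advancing time (a new reading comes with each control period).
- imaging.get_image(name): name is "scene" or "top" or "wrist"; returns the picture (384x512x3 uint8, red, green, blue); there is no depth.
- imaging.camera_model(name): a dict with "fx", "fy", "cx", "cy" (pixels), "rvec" (rotation vector, rad) and "tvec" (3), from world to camera coordinates, as OpenCV has them. Camera axes: x right, y down, z forward; pixel columns grow to the right and rows downward; lengths in m; the calibration is good to about 2 mm. A picture is of the moment at which its call begins: read the wrist's pose just before it. camera_model takes no time and is no camera call; for the wrist camera it gives the pose at the moment of the call.
- order.sign_off(): hands the job in; it is judged then, once.
The state is a dict: "time_s": time; "qpos": joint angles; "qvel": joint speeds; "joint_torque": joint torques, N m; "tcp_pos": TCP position; "orientation": TCP orientation; "force": force on the tool from outside, world axes, zero at the start; "ft_torque": the same for the moment, N m; "finger_gap": opening from 0.0 (shut) to 1.0 (fully open); "gripper_force": force on a finger pad.
Only numpy, scipy, OpenCV 4.12 (cv2) and the standard library are available. Lean on these libraries where they do the work, as an engineer would, in place of code of your own. Each camera call takes 0.05 s, during which the arm holds its last target. There are 200 camera calls.

TASK

The hardener bottle with the red cap has toppled on the bench shelf: stand it upright again on the empty yellow disc and let go of it. Then take the black label holder from the bench, push it down over the shelf's front lip in front of that bottle, card to the front like the other two, until it is fully home, and finish while still holding it pressed down there with about a kilogram of push so that its adhesive strip can take. Leave the two tins, the tape roll and the cup alone.

Things in the scene. Friction and masses are not known exactly. Their poses are not given: they have to be found in the camera images.
- shelf: Grey folded-steel bench shelf, fixed, 520 mm long, 190 deep. Origin at bench height under the middle of the front lip; x back into the shelf (away from the robot, within 0.12 rad), y left along the lip, z up. Deck top 30 mm above the bench. Front lip: upright sheet 3 mm thick centred on x = 0, top edge 55 mm above the bench, all along the front; rear upstand 20 mm high at x = 187 mm, ends open.
- spot: Flat yellow disc, 78 mm across, on the shelf deck: the empty place of the toppled bottle. Origin at its centre on the deck, 85 mm behind the lip, axes as the shelf's. Three such places lie 165 mm apart along the shelf, any of them may be the empty one; the other two carry tins, each with a label holder already fixed on the lip in front.
- label_place (a point): Point on the middle of the lip's top edge straight in front of the yellow disc's centre, where the middle of the label holder belongs; axes as the shelf's (x back into the shelf, y along the lip, z up).
- bottle: Square white plastic bottle, orange band, red cap, about 0.22 kg, 114 mm tall: body 50 mm square up to 72 mm, neck 22 mm thick from 84 mm, cap 30 mm diameter from 92 to 114 mm. Origin at the centre of its base, z to the cap. Starts lying on the deck, axis 25 mm above it, cap roughly to the lip. Pinched lightly (5 N) across the cap and lifted, it swings down by its weight to hang nearly upright.
- cap (a point): Centre of the bottle's cap, on its axis, 103 mm from the base and 11 mm from the cap's end.
- holder: Dark clip-on label holder, 66 mm wide (y), 76 tall, 50 g, standing upright on the bench. Origin at the bottom middle, z up, card on its -x face (towards the robot within 0.5 rad). Two legs, 18 mm over both, 20 mm high; slot between them 12 mm wide at the bottom, narrowing to 5 mm at 10 mm up and so to its top at 20 mm; bridge 16 mm thick, 20 to 26 mm; plate 8 mm thick (x), 26 to 76 mm, to pinch.
- holder_seat (a point): Middle of the slot's top (underside of the bridge, adhesive strip), 20 mm above the holder's origin on its axis; it lands on the lip's top edge when the holder is fully home. On the way down the slot may first catch on the lip at its narrowing, about 9 mm short of home; push on through.
- holder_card (a point): Point on the middle of the card on the holder's -x face, 4.4 mm in front of its middle plane and 51 mm above its origin.
- tin_blue: Steel tin with a blue label, 64 mm diameter, 80 mm tall, 0.45 kg, standing on its own disc on the shelf; origin at the centre of its base. To be left alone.
- tin_green: The like tin with a green label. To be left alone.
- tape: Roll of silver tape lying flat on the bench, 104 mm across, 48 mm high; origin at the centre of its underside. To be left alone.
- cup: Empty white mixing cup on the bench, 76 mm across the rim, 85 mm tall; origin at the centre of its underside. To be left alone.

How it is judged:
On the way:
1. the bottle stands upright on its yellow disc, let go (angle between bottle's own z axis and vertical below 0.08 rad and horizontal distance between bottle and spot below 0.02 m and z of bottle in the frame of spot below 0.004 m and linear speed of bottle below 0.03 m/s and contact force between bottle and the fingers below 0.1 N), for 0.2 s.
At the end, for the whole second after the job is handed in: Bottle upright (0.08 rad), at rest on the deck within 20 mm of the disc's centre, untouched. Holder on the lip within 25 mm of the middle of its place, card to the front, upright (0.1 rad), slot top within 2 mm of the lip's edge, still held and pressed on the shelf with 4 to 35 N (all of step 1 and contact force between bottle and the arm below 0.1 N and z of holder_seat in the frame of label_place below 0.002 m and x of holder_seat in the frame of label_place between -0.004 and 0.004 m and y of holder_seat in the frame of label_place between -0.025 and 0.025 m and x of holder_card in the frame of label_place below 0 m and angle between the x axis of holder and the x axis of shelf, either way round below 0.12 rad and angle between holder's own z axis and vertical below 0.1 rad and linear speed of holder below 0.03 m/s and contact force between holder and shelf between 4 and 35 N and contact force between holder and the fingers above 2 N); the arm keeps its last pose, push and grip.
It fails at once if a tin, the tape roll or the cup is shoved more than 15 mm or tipped (distance of any of tin_blue, tin_green, tape, cup from where it was at the start of the episode above 0.015 m or angle between any of tin_blue, tin_green's own z axis and vertical above 0.2 rad or angle between cup's own z axis and vertical above 0.3 rad).
It also fails if it takes over 56 s, if anything falls off the work surface, if the arm or the gripper's body presses on something with over 40 N, if the wrist force passes 120 N, or if a joint passes its speed limit or range.

## Working session

There is one attempt and no reset: what is moved stays moved. The work goes in short steps, Python scripts to look and compute and a shell command to move; the robot and the scene stay as the last step left them, time stands still between calls to the robot, and variables do not carry over. Pictures are saved under pics/ and viewed, at most 10 in all, crops included, and the job is handed in when it is done.

```bash
mkdir -p pics; python3 - <<'E'
from rig import ctrl, imaging
import cv2,numpy as np
s=ctrl.observe();print(s)
for n in("scene","top","wrist"):
    m=imaging.camera_model(n);im=imaging.get_image(n);np.save(f"pics/{n}0.npy",im)
    cv2.imwrite(f"pics/{n}0.png",im[:,:,::-1]);print(n,m)
a=[cv2.imread(f"pics/{n}0.png") for n in("scene","top","wrist")]
E
```

```text
{'time_s': 0.0, 'qpos': array([ 1.30222206e+00,  1.16485534e-01,  1.44227990e+00, -1.53858858e-05,
        1.58398234e+00, -3.78482898e-02]), 'qvel': array([-4.78880798e-05,  2.25168599e-03,  5.96979578e-04, -1.07310869e-03,
       -8.73651989e-04,  2.24138085e-04]), 'joint_torque': array([-9.63530547e-04, -7.21280551e+01, -6.22618032e+01,  7.77520286e-02,
        2.41539156e-02, -8.23920686e-05]), 'tcp_pos': array([0.15435634, 0.65691958, 0.23189638]), 'orientation': array([-8.05405395e-05,  1.15107347e-01,  9.93352890e-01, -5.71967461e-04]), 'force': array([-0.74286119, -0.34681105, -0.30668504]), 'ft_torque': array([-0.03406639,  0.0193525 ,  0.02803319]), 'gripper_force': 0.0, 'finger_gap': 1.0004245592775394}
scene {'fx': 427.67977108058744, 'fy': 427.67977108058744, 'cx': 261.5308215037994, 'cy': 191.77410649384902, 'rvec': array([ 1.80498624,  2.07043273, -0.57191419]), 'tvec': array([ 0.05595701, -0.45614587,  1.52562714])}
top {'fx': 376.15576781848625, 'fy': 376.15576781848625, 'cx': 250.58890682685927, 'cy': 185.60776801012435, 'rvec': array([ 2.17259395, -2.11361989,  0.16816847]), 'tvec': array([-0.00165651,  0.56644518,  1.15187954])}
wrist {'fx': 287.89499790299135, 'fy': 287.89499790299135, 'cx': 257.33652061004443, 'cy': 191.0167172725335, 'rvec': array([-2.2738907 , -1.80315071, -0.26257117]), 'tvec': array([-0.67448468, -0.03388817,  0.39088478])}
```

View pics/scene0.png

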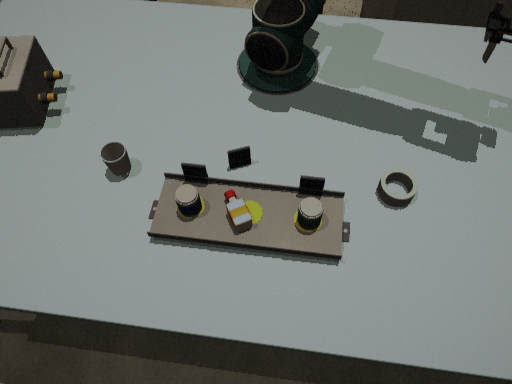

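View pics/top0.png

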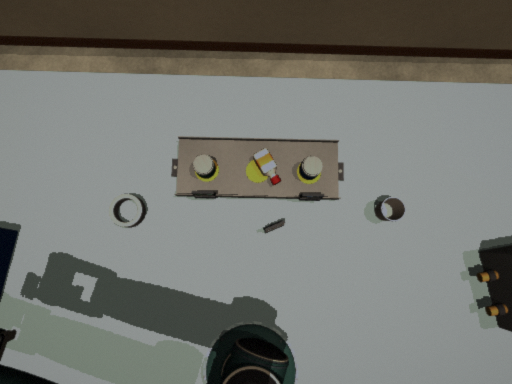

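Scene and top views: the empty disc is the middle one (scene ≈(252,212), top ≈(258,171)). The bottle lies on its right half with its red cap at scene (231,194), top (275,180). The holder stands at scene (239,157), top (273,226), the tins on the two outer discs, the tape to the left and the cup to the right.

```bash
cat > h.py <<'E'
import cv2,numpy as np
from scipy.spatial.transform import Rotation as R
from rig import ctrl, imaging
def shot(n,tag=None):
    s=ctrl.observe();m=imaging.camera_model(n);im=imaging.get_image(n)
    if tag: cv2.imwrite(f"pics/{tag}.png",im[:,:,::-1])
    return im,m
def rays(m,uv):
    uv=np.atleast_2d(np.asarray(uv,float));Rm=R.from_rotvec(m["rvec"]).as_matrix()
    d=np.c_[(uv[:,0]-m["cx"])/m["fx"],(uv[:,1]-m["cy"])/m["fy"],np.ones(len(uv))]@Rm
    return -Rm.T@m["tvec"],d
def plane(m,uv,z):
    c,d=rays(m,uv);return c+d*((z-c[2])/d[:,2])[:,None]
def tri(obs):
    A=np.zeros((3,3));b=np.zeros(3);L=[]
    for m,uv in obs:
        c,d=rays(m,uv);d=d[0]/np.linalg.norm(d[0]);P=np.eye(3)-np.outer(d,d);A+=P;b+=P@c;L.append((c,P))
    x=np.linalg.solve(A,b);return x,[round(1000*np.linalg.norm(P@(x-c)),1) for c,P in L]
def mask(im,c):
    h=cv2.cvtColor(im,cv2.COLOR_RGB2HSV);H,S,V=[h[...,i].astype(int) for i in range(3)]
    if c=="red": return ((H<6)|(H>172))&(S>150)&(V>70)
    if c=="yellow": return (H>24)&(H<36)&(S>150)&(V>70)
    if c=="orange": return (H>10)&(H<=23)&(S>170)&(V>120)
    if c=="dark": return V<60
def blobs(M,amin=8):
    n,l,st,ce=cv2.connectedComponentsWithStats(M.astype(np.uint8))
    return [(st[i].tolist(),ce[i].round(1),l==i) for i in range(1,n) if st[i][4]>=amin]
E
python3 - <<'E'
from h import *
for n in("scene","top"):
    im=np.load(f"pics/{n}0.npy");m=imaging.camera_model(n)
    for c in("red","yellow","orange","dark"):
        for st,ce,l in blobs(mask(im,c)):
            if not(90<st[0]<420 and 120<st[1]<260) : continue
            z={"red":.055,"yellow":.03,"orange":.08,"dark":.05}[c]
            x=plane(m,ce,z)[0];e=""
            if c=="yellow":
                p=plane(m,np.argwhere(l)[:,::-1],.03)[:,:2].astype(np.float32);e=(cv2.minEnclosingCircle(p))
            print(n,c,st,ce,x.round(3),e)
im=np.load("pics/wrist0.npy");print([(c,[(b[0],b[1]) for b in blobs(mask(im,c),30)]) for c in("red","yellow","orange")])
E
```

```text
scene red [225, 190, 11, 9, 64] [229.4 193.6] [ 0.58  -0.065  0.055] 
scene yellow [199, 197, 6, 17, 39] [201.7 204.8] [ 0.612 -0.14   0.03 ] ((0.6134124994277954, -0.1449529081583023), 0.025839442387223244)
scene yellow [245, 201, 17, 23, 244] [254.1 210.6] [0.611 0.009 0.03 ] ((0.6165564656257629, -0.0033854790963232517), 0.037132833153009415)
scene yellow [233, 210, 14, 7, 42] [239.8 213.1] [ 0.624 -0.029  0.03 ] ((0.623813807964325, -0.03019862063229084), 0.02024911344051361)
scene yellow [294, 211, 4, 12, 29] [295.5 216.5] [0.614 0.125 0.03 ] ((0.613603949546814, 0.126655712723732), 0.017483938485383987)
scene yellow [317, 218, 5, 11, 13] [319.8 223.1] [0.625 0.193 0.03 ] ((0.6250929832458496, 0.1911083608865738), 0.01663004606962204)
scene orange [229, 205, 20, 14, 56] [237.9 210.3] [ 0.642 -0.029  0.08 ] 
scene dark [103, 143, 21, 18, 283] [113.1 150.9] [ 0.478 -0.437  0.05 ] 
scene dark [228, 147, 23, 22, 388] [239.1 157.6] [ 0.453 -0.059  0.05 ] 
scene dark [105, 152, 26, 26, 341] [120.4 166.5] [ 0.529 -0.398  0.05 ] 
scene dark [165, 164, 179, 36, 1658] [253.7 182.8] [ 0.53
[... 1236 characters left out ...]
.2] [ 0.648 -0.026  0.08 ] 
top dark [179, 138, 159, 5, 215] [257.7 139.5] [ 0.716 -0.005  0.05 ] 
top dark [299, 162, 17, 18, 89] [304.6 173.4] [ 0.609 -0.157  0.05 ] 
top dark [198, 164, 18, 14, 75] [208.9 172.9] [0.602 0.147 0.05 ] 
top dark [177, 191, 158, 10, 467] [259.3 195.7] [ 0.534 -0.014  0.05 ] 
top dark [131, 197, 15, 30, 98] [141.3 211.8] [0.473 0.353 0.05 ] 
top dark [114, 199, 15, 23, 112] [118.3 209.1] [0.479 0.425 0.05 ] 
top dark [375, 200, 12, 20, 120] [378.7 209.9] [ 0.499 -0.39   0.05 ] 
top dark [389, 203, 15, 17, 162] [396.9 211.3] [ 0.497 -0.447  0.05 ] 
top dark [263, 220, 20, 12, 50] [272.1 224.4] [ 0.445 -0.056  0.05 ] 
[('red', []), ('yellow', []), ('orange', [])]
```

View pics/wrist0.png

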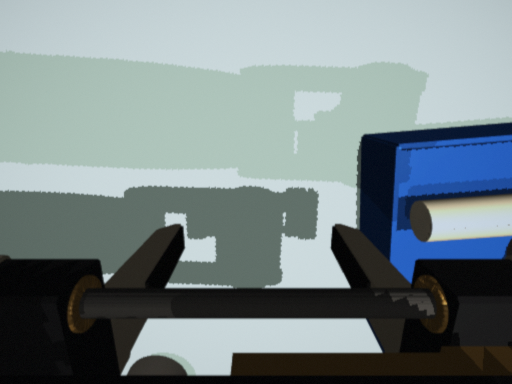

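Wrist view: only the bench, the arm's shadow and a blue box show. I'll work out the first travel toward the shelf.

```bash
cat >> h.py <<'E'
def rot(): 
    q=ctrl.observe()["orientation"];return R.from_quat(q[[1,2,3,0]])
def go(p,yaw=None):
    "shift in present tool axes (mm) to TCP p; turn (deg rotvec, present tool axes) to point down with tool y at world angle yaw deg"
    s=ctrl.observe();r=rot();out=[(r.inv().apply(np.array(p)-s["tcp_pos"])*1000).round(1)]
    if yaw is not None:
        a=np.radians(yaw);y=np.array([np.cos(a),np.sin(a),0]);z=np.array([0,0,-1.]);t=R.from_matrix(np.c_[np.cross(y,z),y,z])
        out.append(np.degrees((r.inv()*t).as_rotvec()).round(2))
    return out
E
python3 - <<'E'
from h import *
s=ctrl.observe();m=imaging.camera_model("wrist");c,d=rays(m,[[m["cx"],m["cy"]]])
print("cam in tool",rot().inv().apply(c-s["tcp_pos"]),"axis",rot().inv().apply(d[0]))
print(go([.50,-.06,.30],-4))
E
```

```text
cam in tool [ 0.07996151 -0.00022905 -0.15168156] axis [-2.86245512e-01  4.12399675e-04  9.58156217e-01]
[array([-500.4, -618.9,  -67.4]), array([-4.000e-02,  4.000e-02,  8.078e+01])]
```

```bash
python3 -m creep '[[[0,0,0],[-25,-31,-3.4],1],[[0,0,0],[-25,-31,-3.4],1],[[0,0,0],[-25,-31,-3.4],1],[[0,0,0],[-25,-31,-3.4],1],[[0,0,0],[-25,-31,-3.4],1],[[0,0,0],[-25,-31,-3.4],1],[[0,0,0],[-25,-31,-3.4],1],[[0,0,0],[-25,-31,-3.4],1],[[0,0,0],[-25,-31,-3.4],1],[[0,0,0],[-25,-31,-3.4],1]]' && python3 -m creep '[[[0,0,0],[-25,-31,-3.4],1],[[0,0,0],[-25,-31,-3.4],1],[[0,0,0],[-25,-31,-3.4],1],[[0,0,0],[-25,-31,-3.4],1],[[0,0,0],[-25,-31,-3.4],1],[[0,0,0],[-25,-31,-3.4],1],[[0,0,0],[-25,-31,-3.4],1],[[0,0,0],[-25,-31,-3.4],1],[[0,0,0],[-25,-31,-3.4],1],[[0,0,0],[-25,-31,-3.4],1]]' && python3 -m creep '[[[0,0,7],[0,0,0],1],[[0,0,7],[0,0,0],1],[[0,0,7],[0,0,0],1],[[0,0,7],[0,0,0],1],[[0,0,7],[0,0,0],1],[[0,0,7],[0,0,0],1],[[0,0,7],[0,0,0],1],[[0,0,7],[0,0,0],1],[[0,0,7],[0,0,0],1],[[0,0,7],[0,0,0],1]]'; python3 - <<'E'
from h import *
print(go([.50,-.06,.30],-4),go([.52,-.05,.30],-50))
im,m=shot("wrist","w1");np.save("pics/w1.npy",im)
for c in("red","yellow","orange"):print(c,[(b[0],b[1]) for b in blobs(mask(im,c),30)])
E
```

```text
time_s: 0.98
tcp_pos: [0.327, 0.2963, 0.2668]
orientation: [0.0, 0.115, 0.993, 0.0]
force: [0.1, -0.4, 0.6]
finger_gap: 1.001
gripper_force: 0.0
time_s: 1.82
tcp_pos: [0.4996, -0.063, 0.3008]
orientation: [0.0, 0.115, 0.993, 0.0]
force: [1.0, 1.0, 0.4]
finger_gap: 1.001
gripper_force: 0.0
time_s: 2.65
tcp_pos: [0.4993, -0.0608, 0.3005]
orientation: [-0.0, 0.666, 0.746, -0.0]
force: [-0.6, 0.4, -0.1]
finger_gap: 1.0
gripper_force: 0.0
[array([0.7, 0.8, 0.5]), array([-1.000e-02, -0.000e+00,  1.043e+01])] [array([ 8.4, 21.8,  0.5]), array([-1.000e-02,  0.000e+00,  5.643e+01])]
red [([310, 165, 19, 20, 246], array([318.7, 174.2]))]
yellow [([339, 0, 35, 37, 410], array([350.5,  21. ])), ([317, 107, 53, 38, 1353], array([341. , 124.8])), ([357, 142, 11, 10, 76], array([362.7, 146.9])), ([300, 238, 12, 18, 109], array([305.1, 245.9]))]
orange [([365, 20, 28, 15, 121], array([379.3,  28.7])), ([355, 134, 29, 41, 500], array([370.6, 155.1])), ([319, 143, 10, 9, 49], array([323. , 146.5])), ([300, 222, 8, 17, 89], array([303.9, 231.3]))]
```

View pics/w1.png

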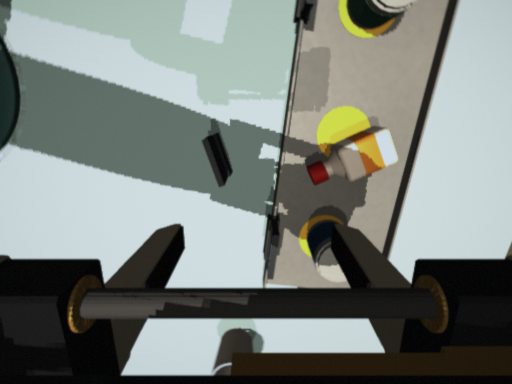

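Wrist view 1: the holder shows at (216,158), its long side running (207,135)–(228,185). The cap is at (319,174), the bottle pointing from there to its white base end at (390,145), the disc at (343,128) and the lip a dark line near (283,160). Next I triangulate the cap and bottle axis.

```bash
python3 - <<'E'
from h import *
m=imaging.camera_model("wrist");ms=imaging.camera_model("scene");mt=imaging.camera_model("top")
cap=tri([(m,(318.7,174.2)),(ms,(229.4,193.6)),(mt,(275.2,179.5))]);print("cap",cap)
im=np.load("pics/w1.npy")
# body: bright or orange region near bottle; axis by PCA in wrist view at z=.055
h=cv2.cvtColor(im,cv2.COLOR_RGB2HSV).astype(int)
M=mask(im,"orange")|((h[...,2]>190)&(h[...,1]<40));M[:, :330]=0;M[:,402:]=0;M[:122]=0;M[182:]=0
M=cv2.morphologyEx(M.astype(np.uint8),cv2.MORPH_CLOSE,np.ones((5,5)))
b=max(blobs(M),key=lambda b:b[0][4]);print(b[0],b[1])
r=cv2.minAreaRect(np.argwhere(b[2])[:,::-1].astype(np.float32));print(r)
q=cv2.boxPoints(r);print(plane(m,q,.08).round(4))
c=plane(m,[r[0]],.08)[0];d=cap[0]-c;print(c,"axis deg",np.degrees(np.arctan2(d[1],d[0])))
ys=[blobs(mask(im,"yellow"),30)];
pts=[]
for n,mm in(("top0",mt),("scene0",ms),("w1",m)):
    for st,ce,l in blobs(mask(np.load(f"pics/{n}.npy"),"yellow"),30):
        p=plane(mm,np.argwhere(l)[:,::-1],.03)[:,:2]
        if np.linalg.norm(p.mean(0)-[.615,-.006])<.05: print(n,cv2.minEnclosingCircle(p.astype(np.float32)))
E
```

```text
cap (array([ 0.58480234, -0.06326292,  0.06375479]), [np.float64(0.7), np.float64(0.2), np.float64(0.7)])
[347, 130, 51, 45, 1113] [377.3 150.8]
((373.5874328613281, 151.70108032226562), (35.6461181640625, 44.21873092651367), 66.50143432617188)
[[ 0.6096 -0.0178  0.08  ]
 [ 0.6564  0.0094  0.08  ]
 [ 0.6845 -0.0297  0.08  ]
 [ 0.6367 -0.0585  0.08  ]]
[ 0.64679707 -0.0236888   0.08      ] axis deg -147.44801918118173
top0 ((0.6521545648574829, -0.030659256502985954), 0.020253809168934822)
top0 ((0.6189830303192139, -0.006988901644945145), 0.03733685612678528)
scene0 ((0.6165564656257629, -0.0033854790963232517), 0.037132833153009415)
scene0 ((0.623813807964325, -0.03019862063229084), 0.02024911344051361)
w1 ((0.6185849905014038, -0.008772864937782288), 0.03847025707364082)
w1 ((0.6497941017150879, -0.02412635087966919), 0.008613783866167068)
```

```bash
python3 -m creep '[[[0,0,7.16],[0,0,0],0.6],[[0,0,7.16],[0,0,0],0.6],[[0,0,7.16],[0,0,0],0.6],[[0,0,7.16],[0,0,0],0.6],[[0,0,7.16],[0,0,0],0.6],[[0,0,7.16],[0,0,0],0.6],[[0,0,7.16],[0,0,0],0.6],[[0,0,7.16],[0,0,0],0.6],[[0,0,7.16],[0,0,0],0.6]]' 5 && python3 - <<'E'
from h import *
print(go([.585,-.063,.20],-58.5))
E
```

```text
time_s: 3.45
tcp_pos: [0.4993, -0.0608, 0.3005]
orientation: [-0.0, 0.961, 0.277, -0.0]
force: [0.4, 0.0, -0.3]
finger_gap: 0.599
gripper_force: 0.0
[array([ 71.4,  47.5, 100.5]), array([-0.01,  0.01,  0.67])]
```

```bash
python3 -m creep '[[[0,0,0.7],[18,12,25],0.6],[[0,0,0],[18,12,25],0.6],[[0,0,0],[18,12,25],0.6],[[0,0,0],[17.4,11.5,25.5],0.6],[[0,0,0],[0,0,0],0.6]]' && python3 - <<'E'
from h import *
im,m=shot("wrist","w2");np.save("pics/w2.npy",im)
for b in blobs(mask(im,"red"),30):
    print(b[0],b[1],plane(m,b[1],.064)[0]); ms=imaging.camera_model("scene");mt=imaging.camera_model("top")
    print(tri([(m,b[1]),(ms,(229.4,193.6)),(mt,(275.2,179.5))]))
E
```

```text
time_s: 3.87
tcp_pos: [0.5856, -0.0634, 0.1937]
orientation: [-0.002, 0.962, 0.274, -0.003]
force: [0.7, -0.7, -1.6]
finger_gap: 0.602
gripper_force: 0.0
[243, 178, 27, 21, 436] [256.5 188.5] [ 0.58278627 -0.06353069  0.064     ]
(array([ 0.58413404, -0.06308443,  0.06405387]), [np.float64(1.3), np.float64(0.9), np.float64(0.7)])
```

View pics/w2.png

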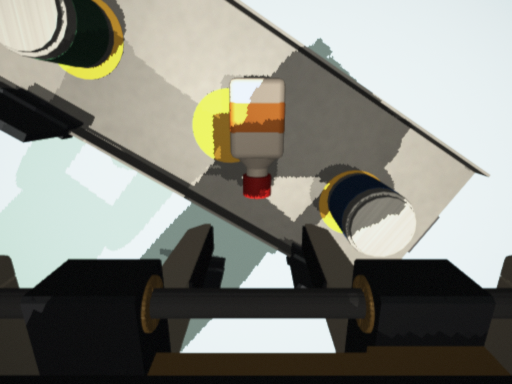

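Wrist view 2: the cap is centred at (257,188) between the fingers, with the bottle axis running straight up the image. Descending.

```bash
python3 - <<'E'
from h import *
print(ctrl.observe()["tcp_pos"],go([.584,-.0633,.051],-58.5))
E
python3 -m creep '[[[0,0,0],[-0.5,0,20],0.6],[[0,0,0],[0,0,25],0.6],[[0,0,0],[0,0,25],0.6],[[0,0,0],[0,0,25],0.6],[[0,0,0],[0,0,25],0.6],[[0,0,0],[0,0,0],0.6],[[0,0,0],[0,0,0],0.6]]' && python3 - <<'E'
from h import *
print(ctrl.observe()["tcp_pos"],go([.584,-.0633,.051],-58.5))
E
```

```text
[ 0.58485537 -0.06340402  0.19660423] [array([-1.000e-01, -0.000e+00,  1.456e+02]), array([-0.21,  0.24,  0.3 ])]
time_s: 4.5
tcp_pos: [0.5842, -0.0638, 0.081]
orientation: [-0.0, 0.962, 0.273, -0.0]
force: [-0.4, 0.1, 0.5]
finger_gap: 0.599
gripper_force: 0.0
[ 0.584233   -0.06383859  0.08100219] [array([ 0.1, -0.6, 30. ]), array([-0.02,  0.02,  0.21])]
```

```bash
python3 -m creep '[[[0,0,0],[0,-0.6,15],0.6],[[0,0,0],[0,0,15],0.6],[[0,0,0],[0,0,0],0.2],[[0,0,0],[0,0,0],0.2],[[0,0,0],[0,0,0],0.2],[[0,0,0],[0,0,0],0.2],[[0,0,0],[0,0,0],0.2],[[0,0,0],[0,0,0],0.2]]' 5
```

```text
time_s: 5.17
tcp_pos: [0.5847, -0.0635, 0.0512]
orientation: [0.0, 0.962, 0.273, 0.0]
force: [-1.8, -0.8, 4.4]
finger_gap: 0.324
gripper_force: 5.0
```

```bash
python3 -m creep '[[[0,0,0],[3,0,-12],0.2],[[0,0,0],[3,0,-12],0.2],[[0,0,0],[3,0,-12],0.2],[[0,0,0],[3,0,-12],0.2],[[0,0,0],[3,0,-12],0.2],[[0,0,0],[3,0,-12],0.2],[[0,0,0],[3,0,-12],0.2],[[0,0,0],[3,0,-12],0.2],[[0,0,0],[3,0,-12],0.2],[[0,0,0],[0,0,0],0.2]]' && python3 -m creep '[[[0,0,0],[0,0,0],0.2],[[0,0,0],[0,0,0],0.2],[[0,0,0],[0,0,0],0.2],[[0,0,0],[0,0,0],0.2]]' && python3 - <<'E'
from h import *
print(go([.618,-.007,.150],-58.5))
im,m=shot("scene","s3");t,_=shot("top");w,_=shot("wrist")
cv2.imwrite("pics/c3.png",np.vstack([np.hstack([cv2.resize(im[150:270,140:350,::-1],(400,229)),cv2.resize(t[120:240,160:370,::-1],(400,229))]),cv2.resize(w[:,:,::-1],(800,370))[:370]]))
E
```

```text
time_s: 6.0
tcp_pos: [0.6085, -0.049, 0.1612]
orientation: [0.001, 0.962, 0.273, 0.001]
force: [-0.0, 0.0, -1.6]
finger_gap: 0.319
gripper_force: 5.0
time_s: 6.33
tcp_pos: [0.6069, -0.0492, 0.1574]
orientation: [-0.0, 0.962, 0.273, -0.001]
force: [0.4, -0.4, -2.5]
finger_gap: 0.317
gripper_force: 5.0
[array([ 31.6, -30.1,   7.3]), array([-0.04,  0.05,  0.13])]
```

View pics/c3.png

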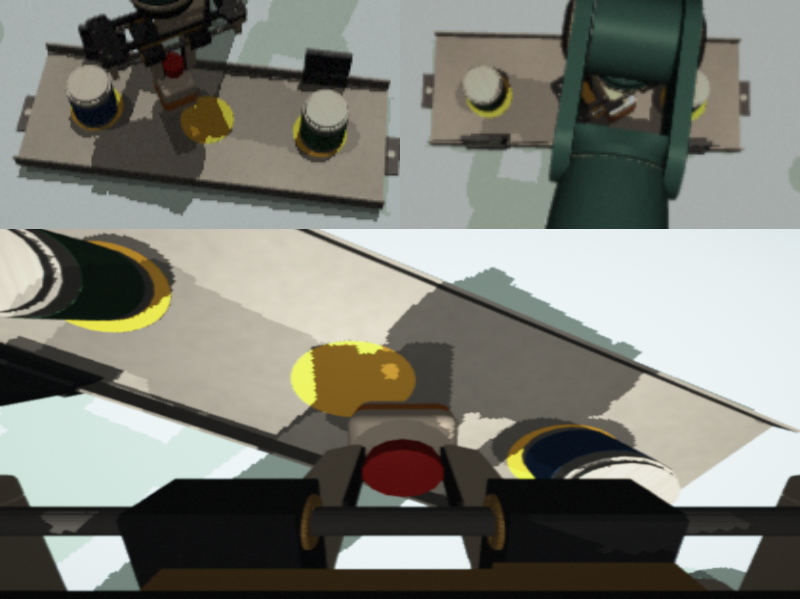

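The bottle hangs upright from the fingers: cap at (402,470), with the disc partly shaded at (353,380). Moving it over the disc.

```bash
python3 -m creep '[[[0,0,0],[4,-4,0],0.2],[[0,0,0],[6,-6,0],0.2],[[0,0,0],[7,-6,0],0.2],[[0,0,0],[7,-6,0],0.2],[[0,0,0],[5,-5,2],0.2],[[0,0,0],[2.5,-3,3],0.2],[[0,0,0],[0,0,3],0.2],[[0,0,0],[0,0,3],0.2],[[0,0,0],[0,0,0],0.2],[[0,0,0],[0,0,0],0.2]]' && python3 - <<'E'
from h import *
print(go([.618,-.007,.130],-58.5))
E
```

```text
time_s: 7.32
tcp_pos: [0.6182, -0.0074, 0.1468]
orientation: [-0.0, 0.962, 0.272, -0.0]
force: [-0.1, -0.0, -2.2]
finger_gap: 0.324
gripper_force: 5.0
[array([ 0. , -0.4, 16.8]), array([-0.01,  0.03,  0.12])]
```

```bash
python3 -m creep '[[[0,0,0],[0,0,3],0.2],[[0,0,0],[0,0,3],0.2],[[0,0,0],[0,0,3],0.2],[[0,0,0],[0,0,3],0.2],[[0,0,0],[0,0,0],0.2],[[0,0,0],[0,0,0],0.2]]'; python3 -m creep '[[[0,0,0],[0,0,2],0.2],[[0,0,0],[0,0,2],0.2],[[0,0,0],[0,0,0],0.2],[[0,0,0],[0,0,0],0.2]]'
```

```text
time_s: 7.82
tcp_pos: [0.6183, -0.0071, 0.135]
orientation: [-0.0, 0.962, 0.273, -0.0]
force: [-0.3, -0.2, -1.6]
finger_gap: 0.317
gripper_force: 5.0
time_s: 8.15
tcp_pos: [0.6186, -0.0071, 0.1316]
orientation: [0.0, 0.962, 0.273, 0.0]
force: [-1.2, -0.4, 4.1]
finger_gap: 0.323
gripper_force: 5.0
```

```bash
python3 -m creep '[[[0,0,0],[0,0,0.5],0.2],[[0,0,0],[0,0,0],0.2],[[0,0,0],[0,0,0],0.45],[[0,0,0],[0,0,0],0.6],[[0,0,0],[0,0,0],0.6],[[0,0,0],[0,0,0],0.6]]'; python3 -m creep '[[[0,0,0],[0,0,-10],0.6],[[0,0,0],[0,0,-20],0.6],[[0,0,0],[0,0,-30],0.6],[[0,0,0],[0,0,-30],0.6],[[0,0,0],[0,0,-30],0.6],[[0,0,0],[0,0,-30],0.6]]'; python3 - <<'E'
from h import *
# holder estimate: next TCP above, yaw 27
print(go([.44,-.06,.27],27))
E
```

```text
time_s: 8.65
tcp_pos: [0.6183, -0.0071, 0.1304]
orientation: [-0.0, 0.962, 0.273, -0.0]
force: [0.2, -0.5, -0.3]
finger_gap: 0.557
gripper_force: 0.0
time_s: 9.15
tcp_pos: [0.6181, -0.0071, 0.283]
orientation: [0.0, 0.962, 0.273, 0.0]
force: [0.7, -0.1, 0.6]
finger_gap: 0.599
gripper_force: 0.0
[array([-179.4,  -48.3,   12.9]), array([ 3.000e-02, -1.000e-02, -8.536e+01])]
```

```bash
python3 -m creep '[[[0,0,0],[-36,-9.7,2.5],0.6],[[0,0,0],[-36,-9.7,2.5],0.6],[[0,0,0],[-36,-9.7,2.5],0.6],[[0,0,0],[-36,-9.7,2.5],0.6],[[0,0,0],[-36,-9.7,2.5],0.6],[[0,0,-7.1],[0,0,0],0.5],[[0,0,-7.1],[0,0,0],0.5]]' && python3 -m creep '[[[0,0,-7.1],[0,0,0],0.5],[[0,0,-7.1],[0,0,0],0.5],[[0,0,-7.1],[0,0,0],0.5],[[0,0,-7.1],[0,0,0],0.5],[[0,0,-7.1],[0,0,0],0.5],[[0,0,-7.1],[0,0,0],0.5],[[0,0,-7.1],[0,0,0],0.5],[[0,0,-7.1],[0,0,0],0.5],[[0,0,-7.1],[0,0,0],0.5],[[0,0,-7.1],[0,0,0],0.5]]' && python3 -m creep '[[[0,0,0],[0,0,0],0.5],[[0,0,0],[0,0,0],0.5]]' && python3 - <<'E'
from h import *
im,m=shot("wrist","w4");np.save("pics/w4.npy",im);np.save("pics/w4m.npy",m,allow_pickle=True)
t,_=shot("top");s,_=shot("scene");np.save("pics/s4.npy",s)
cv2.imwrite("pics/c4.png",np.hstack([im[:,:,::-1],np.vstack([cv2.resize(s[150:270,140:350,::-1],(280,160)),np.zeros((224,280,3),np.uint8)])]))
E
```

```text
time_s: 9.73
tcp_pos: [0.4383, -0.0606, 0.2697]
orientation: [0.001, 0.92, 0.391, 0.001]
force: [0.3, 0.0, -0.0]
finger_gap: 0.516
gripper_force: 0.0
time_s: 10.57
tcp_pos: [0.4396, -0.0602, 0.269]
orientation: [0.0, 0.521, 0.853, 0.0]
force: [-0.4, -0.2, -0.6]
finger_gap: 0.5
gripper_force: 0.0
time_s: 10.73
tcp_pos: [0.4396, -0.0602, 0.2687]
orientation: [0.0, 0.525, 0.851, 0.0]
force: [0.1, 0.2, -0.1]
finger_gap: 0.501
gripper_force: 0.0
```

View pics/c4.png

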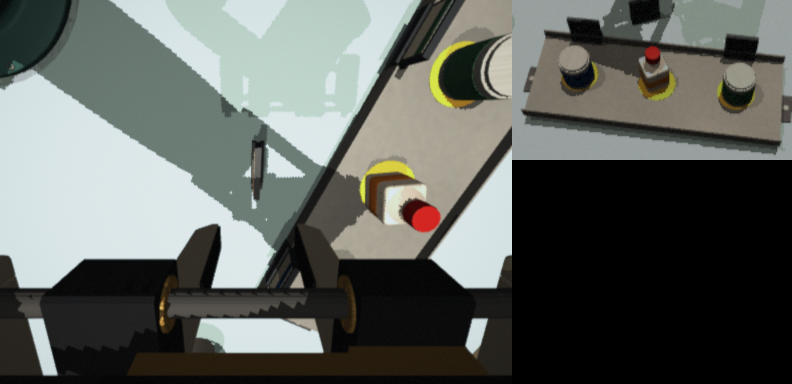

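Composite: the bottle stands upright on its disc (cap at (425,218), disc around its base). The holder is nearly edge-on at (257,170). I'll enlarge the holder and measure.

```bash
python3 - <<'E'
import cv2
im=cv2.imread("pics/w4.png")[125:215,215:305];cv2.imwrite("pics/z4.png",cv2.resize(im,None,fx=6,fy=6,interpolation=cv2.INTER_NEAREST))
E
```

```text
(no output)
```

View pics/z4.png

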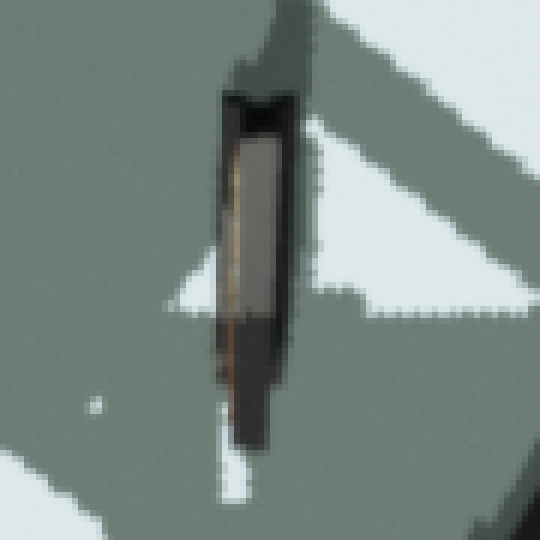

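Zoom: the plate's lit top face has end midpoints at full-image (258.6,147.8) and (257.0,199.7).

```bash
python3 - <<'E'
from h import *
m=np.load("pics/w4m.npy",allow_pickle=True).item();ms=imaging.camera_model("scene")
uv=[(258.6,147.8),(257,199.7)]
P=plane(m,uv,.076);print(P.round(4),"len",np.linalg.norm(P[0]-P[1]));d=P[0]-P[1];print("holder yaw deg",np.degrees(np.arctan2(-d[0],d[1])),"mid",P.mean(0))
for b in blobs(mask(np.load("pics/scene0.npy"),"dark")):
    if 220<b[0][0]<235 and 140<b[0][1]<150:
        hull=cv2.convexHull(np.argwhere(b[2])[:,::-1].astype(np.int32));Q=cv2.approxPolyDP(hull,2.5,True)[:,0];print(Q.tolist())
        pr=cv2.projectPoints(P,ms["rvec"],ms["tvec"],np.array([[ms["fx"],0,ms["cx"]],[0,ms["fy"],ms["cy"]],[0,0,1]]),None)[0][:,0];print(pr)
        for k in(0,1):
            q=Q[np.argmin(np.linalg.norm(Q-pr[k],axis=1))];print(q,tri([(m,uv[k]),(ms,q)]))
# lip direction & x in w4: place of lip from two tin-side views: yellow discs
w=np.load("pics/w4.npy")
t=imaging.camera_model("top")
# lip line, top view: darkest row per column, clear of holders
T=np.load("pics/top0.npy");g=T.astype(int).sum(2);pts=[]
for u in list(range(222,262))+list(range(284,296)):
    col=g[186:204,u];v=186+np.argmin(col);pts.append((u,v))
L=plane(t,pts,.055);f=np.polyfit(L[:,1],L[:,0],1);print("lip x=",f[1],"+",f[0],"*y; x at y=-.007:",np.polyval(f,-.007),"resid",np.std(L[:,0]-np.polyval(f,L[:,1])))
print(ctrl.observe()["tcp_pos"],go([*P.mean(0)[:2],.20],None))
E
```

```text
[[ 0.4272 -0.0321  0.076 ]
 [ 0.4548 -0.0913  0.076 ]] len 0.06533677955211205
holder yaw deg 24.955195869999226 mid [ 0.44097308 -0.06168798  0.076     ]
[[250, 163], [230, 168], [228, 152], [248, 147]]
[[249.11974232 146.40071484]
 [227.48776418 151.86406619]]
[248 147] (array([ 0.42747925, -0.03397636,  0.07272611]), [np.float64(1.5), np.float64(1.5)])
[228 152] (array([ 0.45480585, -0.09052024,  0.07598491]), [np.float64(0.8), np.float64(0.8)])
lip x= 0.5292895602934167 + -0.006822468649637096 *y; x at y=-.007: 0.5293373175739642 resid 0.0011655852524397362
[ 0.43966115 -0.06019151  0.26840387] [array([-1.9,  0.5, 68.4])]
```

```bash
python3 - <<'E'
from h import *
print(go([.441,-.0617,.055],25))
E
python3 -m creep '[[[0,0,0.5],[-0.5,0.1,30],0.5],[[0,0,0.5],[-0.5,0.1,30],0.5],[[0,0,0.5],[-0.5,0.1,30],0.5],[[0,0,0],[-0.4,0.1,30],0.5],[[0,0,0],[0,0,30],0.5],[[0,0,0],[0,0,30],0.5],[[0,0,0],[0,0,0],0.5],[[0,0,0],[0,0,0],0.5]]';python3 - <<'E'
from h import *
print(go([.441,-.0617,.055],25))
E
```

```text
[array([ -1.9,   0.5, 213.4]), array([0.01, 0.01, 1.64])]
time_s: 11.55
tcp_pos: [0.4404, -0.0616, 0.0879]
orientation: [-0.001, 0.535, 0.845, -0.0]
force: [-0.1, 0.2, 1.6]
finger_gap: 0.498
gripper_force: 0.0
[array([-0.4,  0.6, 32.9]), array([-0.1 , -0.08,  0.25])]
```

```bash
python3 -m creep '[[[0,0,0.2],[-0.2,0.3,15],0.5],[[0,0,0],[0,0,17.5],0.5],[[0,0,0],[0,0,0],0.3],[[0,0,0],[0,0,0],0],[[0,0,0],[0,0,0],0],[[0,0,0],[0,0,0],0],[[0,0,0],[0,0,0],0],[[0,0,0],[0,0,0],0],[[0,0,0],[0,0,0],0],[[0,0,0],[0,0,0],0]]' 50
```

```text
time_s: 12.38
tcp_pos: [0.4415, -0.0618, 0.0562]
orientation: [0.0, 0.536, 0.844, 0.0]
force: [-1.6, 0.7, 6.8]
finger_gap: 0.082
gripper_force: 50.0
```

```bash
python3 -m creep '[[[0,0,0],[0,0,-10],0],[[0,0,0],[0,0,-20],0],[[0,0,0],[0,0,-25],0],[[0,0,0],[0,0,-25],0],[[0,0,0],[0,0,-19],0],[[0,0,6.15],[0,0,0],0],[[0,0,6.15],[0,0,0],0],[[0,0,6.15],[0,0,0],0],[[0,0,6.15],[0,0,0],0],[[0,0,0],[0,0,0],0]]' && python3 - <<'E'
from h import *
print(go([.531,-.007,.155],.4))
E
```

```text
time_s: 13.22
tcp_pos: [0.4411, -0.0618, 0.1552]
orientation: [0.0, 0.706, 0.709, 0.0]
force: [-0.4, 0.1, -0.1]
finger_gap: 0.083
gripper_force: 50.0
[array([54.4, 90.1,  0.2]), array([ 0.  ,  0.  , -0.17])]
```

```bash
python3 -m creep '[[[0,0,0],[13.6,22.5,0],0],[[0,0,0],[13.6,22.5,0],0],[[0,0,0],[13.6,22.5,0],0],[[0,0,0],[13.6,22.5,0],0],[[0,0,0],[0,0,0],0],[[0,0,0],[0,0,0],0],[[0,0,0],[0,0,0],0]]' && python3 - <<'E'
from h import *
im,m=shot("wrist","w5");np.save("pics/w5.npy",im);np.save("pics/w5m.npy",m,allow_pickle=True)
s=ctrl.observe();print(s["tcp_pos"],s["force"])
K=np.array([[m["fx"],0,m["cx"]],[0,m["fy"],m["cy"]],[0,0,1]])
P=np.array([[.531,y,.055] for y in(-.2,-.1,-.05,0,.05,.1)]+[[.531,-.04,.176],[.531,.026,.176],[.531,.026,.10]])
print(cv2.projectPoints(P,m["rvec"],m["tvec"],K,None)[0][:,0].round(1).tolist())
c=im[:250,150:380];cv2.imwrite("pics/z5.png",cv2.resize(c[:,:,::-1],(552,600),interpolation=cv2.INTER_NEAREST))
E
```

```text
time_s: 13.8
tcp_pos: [0.5303, -0.0066, 0.1546]
orientation: [-0.0, 0.703, 0.711, -0.0]
force: [-0.5, -0.2, 0.0]
finger_gap: 0.079
gripper_force: 50.0
[ 0.53022077 -0.00686166  0.15475165] [ 0.26625817 -0.04763083 -0.89247384]
[[255.9, 362.3], [257.0, 284.1], [257.6, 239.0], [258.3, 188.9], [259.1, 133.0], [260.0, 70.2], [258.0, 321.1], [259.8, 207.1], [259.0, 171.9]]
```

View pics/z5.png

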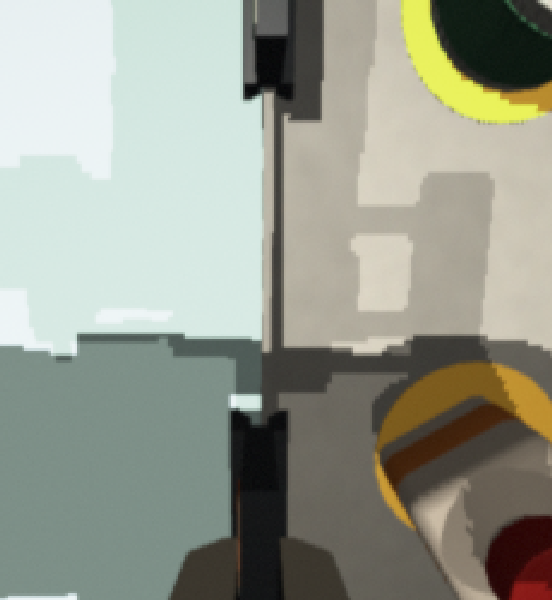

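View 5: the light strip of the lip's top edge is at crop x 263–273, which is full-image column ≈261.7. The holder's legs hang at columns 231–287 (centre ≈258), so the holder sits about 3 mm short of the lip. I'll check that numerically.

```bash
python3 - <<'E'
from h import *
im=np.load("pics/w5.npy");m=np.load("pics/w5m.npy",allow_pickle=True).item()
h=cv2.cvtColor(im,cv2.COLOR_RGB2HSV).astype(int);g=im.astype(int).sum(2)
for v in(50,70,90,110,130):print(v,g[v,256:272].tolist())
# strip = between bluish bench (left) and dark rear face (right)
pts=[]
for v in range(45,138,3):
    row=im[v,250:275].astype(int);blue=(row[:,2]-row[:,0])
    l=250+np.argmax(blue<=0);r=l+np.argmin(g[v,l:l+10]-0>330 ) if True else 0
    pts.append(((l+r-1)/2,v))
print(pts[::4])
L=plane(m,pts,.055);f=np.polyfit(L[:,1],L[:,0],1);print("lip at y=-.007",np.polyval(f,-.007),"slope",f[0],"at .06",np.polyval(f,.06))
for v in(174,180,190):
    print(v,g[v,240:275].tolist())
E
```

```text
50 [669, 663, 613, 373, 519, 540, 531, 481, 236, 189, 204, 311, 512, 505, 411, 395]
70 [671, 671, 657, 581, 540, 535, 530, 477, 244, 191, 193, 307, 510, 529, 529, 527]
90 [675, 675, 649, 543, 538, 537, 537, 473, 237, 187, 197, 304, 511, 529, 533, 531]
110 [675, 675, 642, 512, 521, 524, 474, 236, 187, 182, 193, 295, 501, 521, 524, 525]
130 [675, 675, 648, 530, 527, 509, 406, 215, 176, 183, 194, 296, 495, 520, 515, 517]
[(np.float64(261.0), 45), (np.float64(261.5), 57), (np.float64(261.5), 69), (np.float64(261.0), 81), (np.float64(261.0), 93), (np.float64(260.5), 105), (np.float64(260.5), 117), (np.float64(260.5), 129)]
lip at y=-.007 0.5323004672813433 slope -0.003729515236468571 at .06 0.5320505897604999
174 [407, 405, 406, 406, 383, 280, 89, 34, 36, 37, 33, 46, 44, 79, 171, 253, 258, 245, 208, 177, 160, 104, 51, 41, 40, 34, 33, 31, 45, 114, 248, 299, 306, 308, 305]
180 [406, 402, 407, 404, 384, 284, 113, 70, 71, 70, 65, 59, 42, 34, 38, 35, 34, 39, 42, 39, 35, 35, 39, 45, 72, 71, 71, 70, 74, 129, 244, 296, 303, 305, 306]
190 [409, 405, 406, 405, 386, 285, 110, 70, 72, 70, 70, 45, 34, 39, 33, 35, 36, 39, 31, 40, 36, 38, 37, 38, 53, 68, 72, 70, 81, 153, 294, 307, 307, 303, 304]
```

```bash
python3 -m creep '[[[0,0,0],[0,2.3,0],0],[[0,0,0],[0,0,10],0],[[0,0,0],[0,0,12],0],[[0,0,0],[0,0,12],0],[[0,0,0],[0,0,8],0],[[0,0,0],[0,0,4],0],[[0,0,0],[0,0,0],0],[[0,0,0],[0,0,0],0]]' && python3 -m creep '[[[0,0,0],[0,0,2],0],[[0,0,0],[0,0,2],0],[[0,0,0],[0,0,2],0],[[0,0,0],[0,0,0],0],[[0,0,0],[0,0,0],0]]'
```

```text
time_s: 14.52
tcp_pos: [0.533, -0.0065, 0.1085]
orientation: [-0.0, 0.704, 0.71, -0.0]
force: [-0.1, 0.2, -0.2]
finger_gap: 0.08
gripper_force: 50.0
time_s: 14.93
tcp_pos: [0.533, -0.0065, 0.1026]
orientation: [-0.0, 0.704, 0.71, -0.0]
force: [-0.0, 0.6, -0.8]
finger_gap: 0.081
gripper_force: 50.0
```

```bash
python3 -m creep '[[[0,0,0],[0,0,1.5],0],[[0,0,0],[0,0,1.5],0],[[0,0,0],[0,0,0],0],[[0,0,0],[0,0,0],0]]' && python3 -m creep '[[[0,0,0],[0,0,1.5],0],[[0,0,0],[0,0,0],0],[[0,0,0],[0,0,0],0]]' && python3 -c "
from rig import ctrl;s=ctrl.observe();print(s['force'],s['ft_torque'])"
```

```text
time_s: 15.27
tcp_pos: [0.533, -0.0065, 0.0995]
orientation: [-0.0, 0.704, 0.71, -0.0]
force: [-0.8, 0.0, 0.6]
finger_gap: 0.084
gripper_force: 50.0
time_s: 15.52
tcp_pos: [0.533, -0.0065, 0.0981]
orientation: [-0.0, 0.704, 0.71, -0.0]
force: [-0.7, 0.7, -0.3]
finger_gap: 0.082
gripper_force: 50.0
[-0.67621505  0.66883914 -0.30880696] [-0.07246718  0.05992867 -0.02728349]
```

```bash
python3 -m creep '[[[0,0,0],[0,0,1.5],0],[[0,0,0],[0,0,1.5],0],[[0,0,0],[0,0,0],0],[[0,0,0],[0,0,0],0]]' && python3 -m creep '[[[0,0,0],[0,0,1.5],0],[[0,0,0],[0,0,1],0],[[0,0,0],[0,0,0],0],[[0,0,0],[0,0,0],0]]' && python3 -c "
from rig import ctrl;s=ctrl.observe();print(s['tcp_pos'],s['force'],s['ft_torque'])"
```

```text
time_s: 15.85
tcp_pos: [0.533, -0.0065, 0.095]
orientation: [-0.0, 0.704, 0.71, -0.0]
force: [-0.2, 0.2, -0.8]
finger_gap: 0.084
gripper_force: 50.0
time_s: 16.18
tcp_pos: [0.533, -0.0065, 0.0926]
orientation: [-0.0, 0.704, 0.71, -0.0]
force: [0.2, -0.1, -0.3]
finger_gap: 0.084
gripper_force: 50.0
[ 0.53297031 -0.00653544  0.09257257] [ 0.15611262 -0.05415481 -0.29627357] [-0.07438832  0.09344403 -0.04712984]
```

Still no contact, and the expected home is TCP z ≈ 0.091. Continuing in small steps.

```bash
python3 -m creep '[[[0,0,0],[0,0,1],0],[[0,0,0],[0,0,0],0],[[0,0,0],[0,0,0],0]]' && python3 -m creep '[[[0,0,0],[0,0,0.7],0],[[0,0,0],[0,0,0],0],[[0,0,0],[0,0,0],0]]'
```

```text
time_s: 16.43
tcp_pos: [0.533, -0.0065, 0.0916]
orientation: [-0.0, 0.704, 0.71, -0.0]
force: [-0.1, -0.2, -0.8]
finger_gap: 0.085
gripper_force: 50.0
time_s: 16.68
tcp_pos: [0.5332, -0.0065, 0.0912]
orientation: [0.0, 0.704, 0.71, 0.0]
force: [-1.0, 1.2, 2.8]
finger_gap: 0.082
gripper_force: 50.0
```

```bash
python3 -m creep '[[[0,0,0],[0,0,0.5],0],[[0,0,0],[0,0,0.3],0],[[0,0,0],[0,0,0],0],[[0,0,0],[0,0,0],0]]' && python3 - <<'E'
from h import *
s=ctrl.observe();print(s["tcp_pos"],s["force"],s["ft_torque"])
w,_=shot("wrist");S,_=shot("scene")
a=cv2.resize(w[:300,130:400,::-1],(400,444));b=cv2.resize(S[140:270,140:280,::-1],(400,371));b=np.vstack([b,np.zeros((73,400,3),np.uint8)])
cv2.imwrite("pics/c6.png",np.hstack([a,b]))
E
```

```text
time_s: 17.02
tcp_pos: [0.5332, -0.0065, 0.0912]
orientation: [0.0, 0.704, 0.71, 0.0]
force: [-5.0, 0.0, 12.3]
finger_gap: 0.08
gripper_force: 50.0
[ 0.53321057 -0.00648887  0.09117072] [-5.04764213  0.04905388 12.30248163] [-0.05249498  1.10286292  0.04134087]
```

View pics/c6.png

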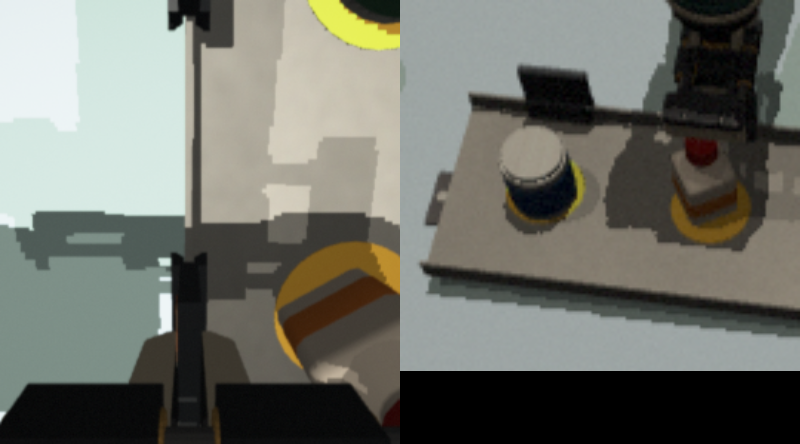

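View 6: the holder straddles the lip line (legs at crop (190,258) over the lip at x≈195), and the bottle stands on its disc clear of the gripper. Contact at TCP z 0.0912 is exactly the home height, since the grasp was at 0.0562 and home is 0.035 above that. A short hold to check it stays steady, then hand in.

```bash
python3 -m creep '[[[0,0,0],[0,-0.2,0],0],[[0,0,0],[0,0,0],0],[[0,0,0],[0,0,0],0],[[0,0,0],[0,0,0],0],[[0,0,0],[0,0,0],0],[[0,0,0],[0,0,0],0]]' && python3 -c "
from rig import ctrl,order
s=ctrl.observe();print(s['tcp_pos'],s['force'])
f=s['force'][2]
if 8<f<18: print(order.sign_off())"
```

```text
time_s: 17.62
tcp_pos: [0.5332, -0.0065, 0.0912]
orientation: [0.0, 0.704, 0.71, 0.0]
force: [-3.5, 0.5, 11.6]
finger_gap: 0.082
gripper_force: 50.0
[ 0.53315732 -0.00650223  0.0911735 ] [-3.50161566  0.52644038 11.63696947]
the job is handed in; nothing more can be done
None
```

The job is handed in: the bottle stands upright and released on its yellow disc, and the label holder is down on the lip at the computed home height, held there with about 12 N of push at 17.6 s (no verdict was returned).

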